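# Advance the sample feeder by one turn of its hand wheel

### The arm

A 7-joint arm with a two-finger parallel gripper is mounted at the origin on the work surface. World frame = base frame: x ahead of the robot, y to its left, z up, the work surface at z = 0. Lengths are in m, angles in rad, forces in N, time in s.
With the tool pointing down it reaches from about 0.4 to 0.85 m from the base axis. Payload 6.9 kg.
Tool frame: the origin (TCP) lies midway between the tips of the shut fingers; the grasp point (between the pads) lies behind it (ctrl.pinch_z is the z of the grasp point in the tool frame, in m); z points along the fingers, y is the line along which they close (so a half turn about z gives the same grasp; the last joint's range is limited). The gripper opens to 85 mm and grips with 20 to 120 N. Pads are 22 mm wide; open, the fingers measure 114 mm over their backs; the gripper's body (76 mm by 85 mm) begins 54 mm behind the grasp point. The pads swing forward as they close: fully open they stand 13 mm farther back than shut.
Start: joints at [-1.131, 0.507, -0.238, 1.5, 0.126, 1.149, -0.155], TCP at [0.205, 0.59, 0.231] pointing down, gripper open.
Joint ranges: [-3.08, 3.08], [-0.24, 2.05], [-1.43, 1.35], [0, 2.5], [-1.52, 4.66], [0.17, 1.96], [-2.89, 2.89]. Speed limits (rad/s): [2.39, 2.39, 3.14, 3.14, 3.14, 3.14, 3.14].

### API

Orientations are given as a unit quaternion [w, x, y, z].
In Python, from station import ctrl, get_state, vision, ticket, models gives the robot as it stands. Calls block until the motion is done:
- ctrl.movep(position, orientation): joint-space move of the TCP to a pose.
- ctrl.movel(position, frame=None, max_speed=0.15): straight line of the TCP; frame=None keeps the orientation; max_speed is the mean speed in m/s.
- ctrl.set_joints(angles): joint-space move.
- ctrl.ungrasp() and ctrl.close_gripper(force=None): open the fingers fully, or close them until they stop; force is the grip in N (None keeps the last).
- ctrl.pause(seconds).
- ctrl.ik(position, orientation): joint angles nearest the present ones, or None.
- get_state(): the state.
- vision.grab_frame(name): name is "side" or "top" or "wrist"; returns (picture, depth): 420x560x3 uint8, blue, green, red; 420x560 float32, m along the optical axis (not along the pixel's ray), 0 where there is no reading.
- vision.camera_info(name): a dict with "mtx" (3x3 intrinsics, pixels), "R" (3x3) and "t" (3): a world point X has camera coordinates R X + t; the wrist camera has in their place "hand_eye" (4x4, takes a point from camera to tool coordinates, whose origin is the TCP and whose axes are the flange's). Camera axes: x right, y down, z forward; pixel columns grow to the right and rows downward; lengths in m; the calibration is good to about 2 mm. A picture is of the moment at which its call begins: read the wrist's pose just before it. camera_info takes no time and is no camera call.
A pose or a line that the arm cannot do raises ctrl.Unreachable and nothing moves.
- ticket.close_job(): hands the job in; it is judged then, once.
Trained networks look in the newest picture that a camera, given by its name, has taken for a name from the list of things; names that differ only in an ending like _2 or _b are one class to them, and where a whole thing is asked for, a point or a joint stands for the part that bears it (a point fixed in the world has none). Each returns a list of dicts, best first, with "p" (0 to 1); they miss things now and then, are a little off and sometimes report something else, mostly with a low value. They report only what shows in the picture. A call takes as long as a camera call.
- models.recognise(camera, target): "point" ([column, row] in pixels, amid what is visible of it).
- models.masks_of(camera, target): "mask" (420x560 bool, what is visible of it) and "point" ([column, row] in pixels, amid what is visible of it).
The state is a dict: "time": time; "qpos": joint angles; "qd": joint speeds; "tau": joint torques, N m; "tcp_pos": TCP position; "eef_rot": TCP orientation; "contact_force": force on the tool from outside, world axes, zero at the start; "wrist_torque": the same for the moment, N m; "width": finger opening in m; "gripper_force": force on a finger pad.
Only numpy, scipy, OpenCV 4.12 (cv2) and the standard library are available. Lean on these libraries where they do the work, as an engineer would, in place of code of your own. Each camera call takes 0.05 s, during which the arm holds its last target. There are 200 camera calls.

### The job

Bring the next vial under the probe of the sample feeder: push its hand wheel round clockwise (seen from above) by the upright red handle, gently and without gripping it, through exactly one full turn, so that the handle comes back to the blue pointer it started at. Do not run past the pointer or turn the wheel backwards. Leave the feeder itself and everything around it where they stand.

Things in the scene. Friction and masses are not known exactly. Their poses are not given: they have to be found in the camera images.
- feeder: The sample feeder: a loose, heavy (5 kg) cream unit on the table, deck 35 mm high. Origin: on the table, under the wheel's vertical axis; z up. The deck spans x -115 to +210 mm, y -120 to +120 mm. A flat blue pointer (28 x 14 mm) lies on the deck at x -111 to -83 mm, y = 0, just outside the wheel. The black probe post and arm at x 152 to 209 mm, y within 15 mm, reach 136 mm above the table.
- wheel_axis (a point): Point on the hand wheel's vertical axis at the height of its rim, 65 mm above the table; fixed to the feeder, axes as the feeder's. The wheel is a steel ring of 70 mm radius (to its centre line; bar 12 mm thick, top 71 mm above the table) with three spokes and a black hub 32 mm across, top 73 mm above the table.
- handle: The wheel's upright red handle, a plastic cylinder of 24 mm diameter fixed on the wheel's rim 70 mm from the axis. Origin: the centre of its foot, 65 mm above the table; its top is 135 mm above the table. It does not spin by itself.
- wheel (a joint): Turn of the hand wheel in rad, growing clockwise seen from above. At 0 the handle is at the pointer (feeder's -x side) and first moves to the feeder's +y; 6.283 is one full turn, at the pointer again. Starts within 0.06 of 0; stops only at -0.6 and 8.0. Friction 0.1 N m (1.5 N at the handle) and light damping; it stays where it is left.
- rack (a joint): Slide in m, along the feeder's +y, of the blue rack of five capped vials (at feeder x = 155 mm, tops 95 mm above the table). Driven by the wheel: 0.030 per full turn, the spacing of the vials.
- jar: Loose small amber jar, 44 mm across, 55 mm high, on the table beside the feeder's -y side. Origin: centre of its underside. Bystander.
- beaker: Loose small white cup, 52 mm across, 60 mm high, on the table beside the feeder's +y side. Origin: centre of its underside. Bystander.
- bottle: Loose white bottle with blue cap, 64 mm across, 160 mm high, on the table to the right. Origin: centre of its underside. Bystander.
- can: Loose aluminium can, 60 mm across, 90 mm high, on the table to the left. Origin: centre of its underside. Bystander.
- screwdriver: Loose screwdriver lying on the table to the right. Bystander.
- tipbox: Loose orange box, 80 x 110 mm, 50 mm high, on the table to the left. Origin: centre of its underside. Bystander.

How it is judged:
By the outcome, as a careful person would: the job done as asked, in the order asked, and still so for the second after the job is handed in, with the robot touching nothing.
It also fails if it takes over 64 s, if anything falls off the work surface, if the arm or the gripper's body presses on something with over 40 N, if the wrist force passes 120 N, or if a joint passes its speed limit or range.

## Working session

There is one attempt and no reset: what is moved stays moved. The work goes in short steps, each a Python script; the robot and the scene stay as the last script left them, time stands still between calls to the robot, and variables do not carry over. Pictures are saved under pics/ and viewed, at most 10 in all, crops included, and the job is handed in when it is done.

```bash
mkdir -p pics; ls; python3 - <<'E'
from station import ctrl,get_state,vision,models
import cv2,numpy as np
s=get_state();print(s['time'],s['tcp_pos'],s['eef_rot'],s['width'],ctrl.pinch_z)
for c in("top","side"):
    im,d=vision.grab_frame(c);cv2.imwrite(f"pics/{c}0.png",im);np.savez(f"{c}0.npz",im=im,d=d)
    i=vision.camera_info(c);K,R,t=[np.array(i[k]) for k in("mtx","R","t")]
    print(c,"cam",-R.T@t)
    for n in("handle","wheel_axis","feeder","jar","beaker","bottle","can"):
        for r in models.masks_of(c,n)[:1]:
            m=r["mask"]&(d>0);v,u=np.nonzero(m);z=d[m]
            P=(np.linalg.inv(K)@np.c_[u,v,np.ones(len(u))].T*z-t.reshape(3,1));P=(R.T@P).T
            print(n,round(r["p"],2),r["point"],len(u),np.median(P,0).round(3),np.percentile(P,3,0).round(3),np.percentile(P,97,0).round(3))
E
```

```text
pics
0.0 [0.20528234 0.58979849 0.23042124] [-1.26778599e-04  1.66635285e-01  9.86018196e-01 -8.85147187e-04] 0.0851482410366537 -0.0187
top cam [ 0.29144942 -0.00698553  1.34441076]
wheel_axis 0.8 [277.5, 211.5] 10038 [0.543 0.013 0.038] [ 0.394 -0.105  0.032] [0.698 0.135 0.1  ]
feeder 0.61 [279.6, 209.9] 9877 [0.543 0.014 0.038] [ 0.395 -0.104  0.032] [0.696 0.135 0.099]
jar 0.78 [344.7, 214.1] 214 [ 0.526 -0.161  0.056] [ 0.51  -0.179  0.015] [ 0.544 -0.144  0.062]
beaker 0.62 [211.3, 194.7] 294 [0.587 0.205 0.032] [0.558 0.18  0.003] [0.604 0.222 0.064]
bottle 0.82 [466.4, 256.2] 790 [ 0.404 -0.47   0.108] [ 0.378 -0.497  0.016] [ 0.434 -0.454  0.164]
can 0.71 [112.5, 195.0] 619 [0.577 0.462 0.087] [0.554 0.443 0.007] [0.607 0.495 0.096]
side cam [ 0.22060728 -0.7378253   1.06239517]
handle 0.35 [370.4, 344.6] 433 [ 0.597 -0.49   0.022] [ 0.54  -0.504  0.   ] [ 0.714 -0.477  0.028]
wheel_axis 0.8 [280.3, 212.6] 5982 [ 0.544 -0.018  0.036] [ 0.392 -0.12   0.014] [0.692 0.131 0.12 ]
feeder 0.56 [278.7, 214.7] 5996 [ 0.544 -0.019  0.036] [ 0.392 -0.12   0.012] [0.693 0.131 0.12 ]
jar 0.49 [296.7, 253.8] 210 [ 0.528 -0.174  0.051] [ 0.511 -0.185  0.011] [ 0.546 -0.15   0.058]
beaker 0.47 [262.9, 167.8] 252 [0.582 0.199 0.039] [ 0.559  0.176 -0.   ] [0.617 0.28  0.062]
bottle 0.58 [306.2, 364.1] 819 [ 0.399 -0.498  0.108] [ 0.377 -0.517  0.017] [ 0.431 -0.467  0.161]
can 0.57 [244.4, 129.2] 352 [0.578 0.452 0.062] [0.555 0.442 0.002] [0.608 0.489 0.094]
```

```bash
python3 - <<'E'
import cv2
a=cv2.imread("pics/top0.png")[120:300,180:380];cv2.imwrite("pics/topc.png",cv2.resize(a,None,fx=3.3,fy=3.3,interpolation=cv2.INTER_CUBIC))
E
```

```text
(no output)
```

View pics/topc.png

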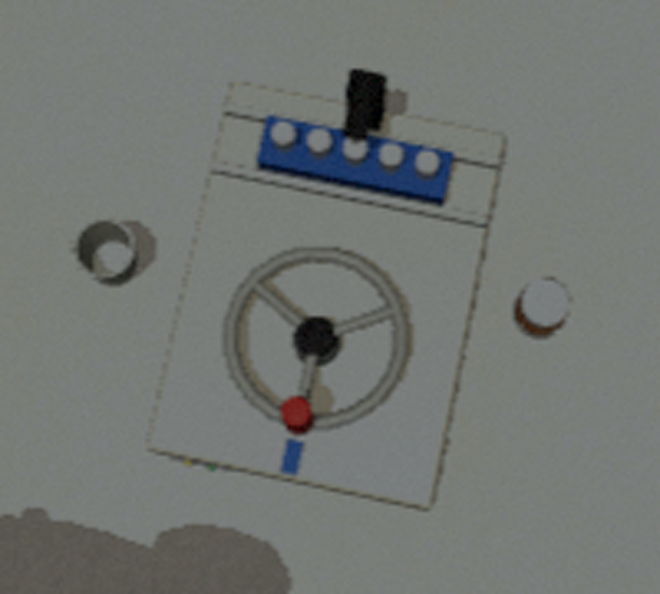

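View pics/side0.png

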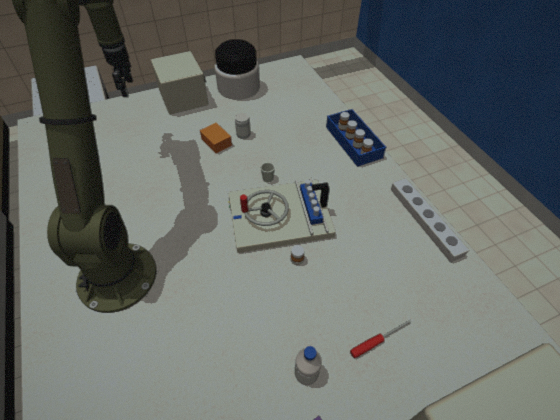

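```bash
cat >h.py <<'E'
from station import ctrl,get_state,vision,models,ticket
import cv2,numpy as np
from scipy.spatial.transform import Rotation as Ro
def q2R(q): return Ro.from_quat(np.r_[q[1:],q[0]]).as_matrix()
def down(yaw): # tool z down, tool y at angle yaw in world
    y=np.array([np.cos(yaw),np.sin(yaw),0]);z=np.array([0,0,-1.]);q=Ro.from_matrix(np.c_[np.cross(y,z),y,z]).as_quat()
    return np.r_[q[3],q[:3]]
def cam(c):
    s=get_state();im,d=vision.grab_frame(c);i=vision.camera_info(c);K=np.array(i["mtx"])
    if c=="wrist":
        H=np.array(i["hand_eye"]);R0=q2R(s["eef_rot"]);Rc=R0@H[:3,:3];C=R0@H[:3,3]+s["tcp_pos"]
    else:
        R=np.array(i["R"]);Rc=R.T;C=-R.T@np.array(i["t"])
    return im,d,K,Rc,C
def onplane(uv,z,K,Rc,C):
    r=Rc@np.linalg.inv(K)@np.r_[uv,1];return C+r*(z-C[2])/r[2]
def blobs(im,d,K,Rc,C,near=(.53,.01),rad=.16):
    """red handle, blue pointer, black hub as contours, back-projected"""
    v,u=np.indices(d.shape);P=(np.stack([u,v,np.ones_like(u)],-1)@np.linalg.inv(K).T*d[...,None])@Rc.T+C
    ok=(d>0)&(np.hypot(P[...,0]-near[0],P[...,1]-near[1])<rad)
    h=cv2.cvtColor(im,cv2.COLOR_BGR2HSV).astype(int);H,S,V=h[...,0],h[...,1],h[...,2]
    out={}
    for n,m in dict(red=(S>120)&((H<10)|(H>170))&ok&(P[...,2]>.126),blue=(S>90)&(H>98)&(H<130)&ok&(P[...,2]<.048),hub=(V<45)&ok&(P[...,2]>.062)&(P[...,2]<.09)).items():
        k,l,st,ce=cv2.connectedComponentsWithStats(m.astype(np.uint8))
        if k<2: out[n]=None;continue
        j=1+st[1:,4].argmax();z=dict(red=.135,blue=.0355,hub=.073)[n]
        x,y,w,hh,a=st[j];out[n]=(ce[j].round(1),a,onplane(ce[j],z,K,Rc,C).round(4),np.median(P[l==j],0).round(4))
    return out
E
python3 - <<'E'
from h import *
f=cam("top");b=blobs(*f);print(b)
im,d,K,Rc,C=f
i=vision.camera_info("wrist");print(np.array(i["hand_eye"]).round(3),np.array(i["mtx"]).round(0))
E
```

```text
{'red': (array([269.1, 244.5]), np.int32(63), array([0.434, 0.038, 0.135]), array([0.4348, 0.0382, 0.136 ])), 'blue': (array([268.1, 257.9]), np.int32(42), array([0.4092, 0.0447, 0.0355]), array([0.4086, 0.0448, 0.0378])), 'hub': (array([274.9, 221.6]), np.int32(108), array([0.5025, 0.0244, 0.073 ]), array([0.5019, 0.0242, 0.0748]))}
[[-0.001 -0.962 -0.273  0.068]
 [ 1.    -0.001 -0.    -0.001]
 [ 0.    -0.273  0.962 -0.143]
 [ 0.     0.     0.     1.   ]] [[339.   0. 276.]
 [  0. 339. 205.]
 [  0.   0.   1.]]
```

```bash
cat >>h.py <<'E'
A=np.array([.5025,.0244]);PHI=np.arctan2(-.0203,.0933)
def F(x,y): c,s=np.cos(PHI),np.sin(PHI);return A+np.array([c*x-s*y,s*x+c*y])
Q=down(np.pi/2+PHI)
E
python3 - <<'E'
from h import *
ctrl.close_gripper(20)
print([ctrl.ik(np.r_[F(-.1*np.cos(a),.1*np.sin(a)),.09],Q) is not None for a in np.linspace(0,6.28,13)])
ctrl.movep(np.r_[F(.05,0),.27],Q)
f=cam("wrist");cv2.imwrite("pics/w1.png",f[0]);print(blobs(*f),get_state()['time'],get_state()['qpos'].round(2),get_state()['width'])
E
```

```text
[True, True, True, True, True, True, True, True, True, True, True, True, True]
{'red': (array([273.5,  40.8]), np.int32(823), array([0.436 , 0.0371, 0.135 ]), array([0.4361, 0.0371, 0.1354])), 'blue': (array([275.6,  18.7]), np.int32(128), array([0.3994, 0.0465, 0.0355]), array([0.3996, 0.0465, 0.0366])), 'hub': (array([274.5, 130. ]), np.int32(780), array([0.5036, 0.0229, 0.073 ]), array([0.5034, 0.0227, 0.0736]))} 4.0583 [-0.11  0.36  0.06  1.63 -0.02  1.15  1.31] 5.681073106587513e-05
```

View pics/w1.png

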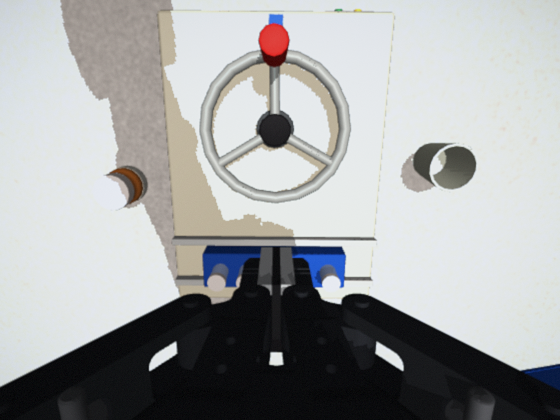

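```bash
cat >>h.py <<'E'
A=np.array([.503,.0236]);PHI=np.radians(-12.5);Q=down(np.pi/2+PHI)
def push_pos(th,gap=0,hx=.011,hy=.0145,r=.012,R=.07):
    """TCP behind the handle at wheel angle th, along the tangent; fingers' box aligned with the feeder"""
    h=R*np.array([-np.cos(th),np.sin(th)]);t=np.array([np.sin(th),np.cos(th)])
    ds=np.linspace(0,.05,2001)[:,None]*abs(t)-[hx,hy]      # distance of point to box
    sd=np.hypot(*np.maximum(ds,0).T);d=np.linspace(0,.05,2001)[np.argmax(sd>=r)]
    return F(*(h-t*(d+gap)))
E
python3 - <<'E'
from h import *
p=push_pos(-.016,.014);ctrl.movep(np.r_[p,.17],Q);ctrl.movel(np.r_[p,.09])
f0=get_state()['contact_force'];print(get_state()['time'],f0.round(2))
for g in (.008,.004,.0,-.004):
    ctrl.movel(np.r_[push_pos(-.016,g),.09],max_speed=.04);s=get_state();print(g,s['time'],(s['contact_force']-f0).round(2))
f=cam("side");c=f[0][160:260,200:350];cv2.imwrite("pics/s1.png",cv2.resize(c,None,fx=5,fy=5,interpolation=cv2.INTER_CUBIC))
E
```

```text
5.425 [-1.1   0.05 -0.05]
0.008 5.725 [ 1.92 -0.19  1.76]
0.004 5.975 [1.71 1.03 6.45]
0.0 6.225 [0.01 1.   5.19]
-0.004 6.475 [0.42 0.15 4.13]
```

View pics/s1.png

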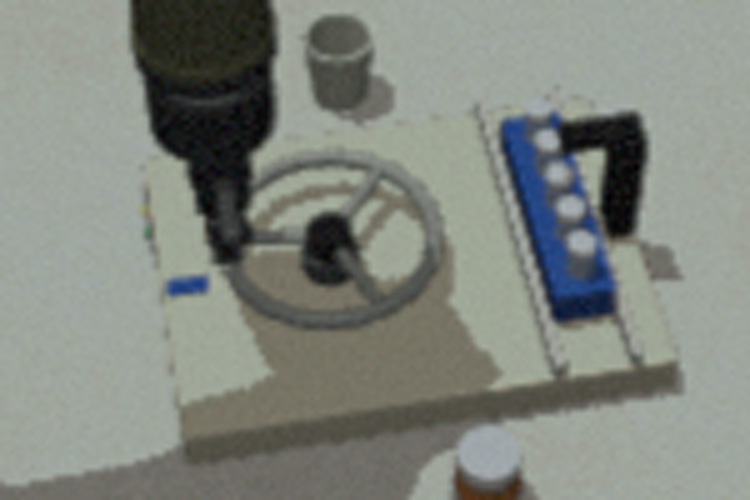

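```bash
python3 - <<'E'
from h import *
s=get_state();print(s['tcp_pos'],push_pos(-.016,-.004),push_pos(-.016,.014),s['contact_force'].round(2),s['width'],q2R(s['eef_rot'])[:,1])
c,sn=np.cos(PHI),np.sin(PHI);print(np.array([[c,sn],[-sn,c]])@(s['tcp_pos'][:2]-A))
ctrl.movel(np.r_[push_pos(-.016,.014),.09],max_speed=.05)
for n in("wrist","top"):
    f=cam(n);print(n,blobs(*f))
    cv2.imwrite(f"pics/{n}2.png",f[0])
E
```

```text
[0.43011136 0.01589751 0.09022566] [0.42990279 0.01558917] [ 0.42628854 -0.00204424] [-0.76  0.93  5.03] -0.00015175319962170875 [2.16046888e-01 9.76382902e-01 4.14254848e-04]
[-0.06949377 -0.0232959 ]
wrist {'red': (array([438.2, 308.1]), np.int32(2936), array([0.4325, 0.0498, 0.135 ]), array([0.4322, 0.0505, 0.1349])), 'blue': (array([348.3, 180.8]), np.int32(1096), array([0.4087, 0.0444, 0.0355]), array([0.4085, 0.0443, 0.0366])), 'hub': (array([375.5, 352.5]), np.int32(6), array([0.4996, 0.0373, 0.073 ]), array([0.4994, 0.0373, 0.0727]))}
top {'red': (array([290., 156.]), np.int32(1), array([ 0.6654, -0.018 ,  0.135 ]), array([ 0.6656, -0.0181,  0.1342])), 'blue': None, 'hub': (array([293. , 155.9]), np.int32(7), array([ 0.6848, -0.0269,  0.073 ]), array([ 0.6843, -0.0268,  0.0762]))}
```

View pics/wrist2.png

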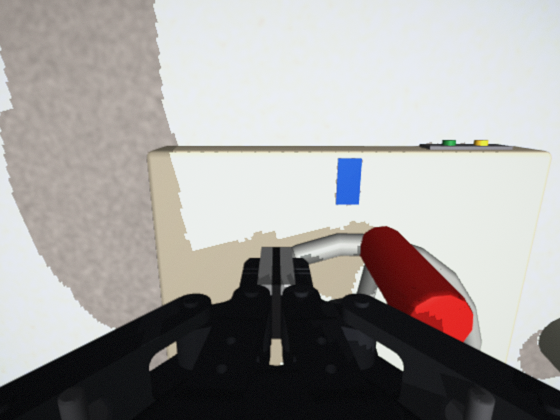

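```bash
python3 - <<'E'
from h import *
Z=.11
ctrl.movel(np.r_[push_pos(-.016,.014),Z],max_speed=.05)
ctrl.movel(np.r_[push_pos(.10,.004),Z],max_speed=.05)
ths=np.linspace(.1,2*np.pi-.3,31);mx=0;f0=get_state()['contact_force']
for i,th in enumerate(ths):
    ctrl.movel(np.r_[push_pos(th),Z],max_speed=.045)
    s=get_state();f=np.linalg.norm((s['contact_force']-f0)[:2]);mx=max(mx,f)
    if i%5==0: print(round(th,2),round(s['time'],2),(s['contact_force']-f0).round(1))
    if f>12: print("STOP",th,f);break
    if i==4:
        im=cam("wrist");cv2.imwrite("pics/w3.png",im[0])
print(mx,s['time'])
f=cam("wrist");cv2.imwrite("pics/w4.png",f[0]);print(blobs(*f))
E
```

```text
0.1 8.45 [0.  0.3 0.1]
1.08 10.91 [-0.2  1.1 -0.1]
2.06 13.27 [0.8 0.7 1.3]
3.04 15.65 [-0.1  0.1 -0.6]
4.02 18.0 [ 0.3  1.  -0.4]
5.0 20.46 [-0.2  0.9  0.3]
5.98 22.77 [0.1 0.5 0. ]
2.835376065193051 22.775
{'red': (array([341.4, 268.5]), np.int32(2900), array([0.431 , 0.0161, 0.135 ]), array([0.4308, 0.0161, 0.1352])), 'blue': (array([350.4, 158.9]), np.int32(925), array([0.4088, 0.0444, 0.0355]), array([0.4085, 0.0442, 0.0366])), 'hub': (array([335.2, 301.9]), np.int32(22), array([0.4849, 0.0151, 0.073 ]), array([0.4897, 0.0154, 0.0656]))}
```

View pics/w4.png

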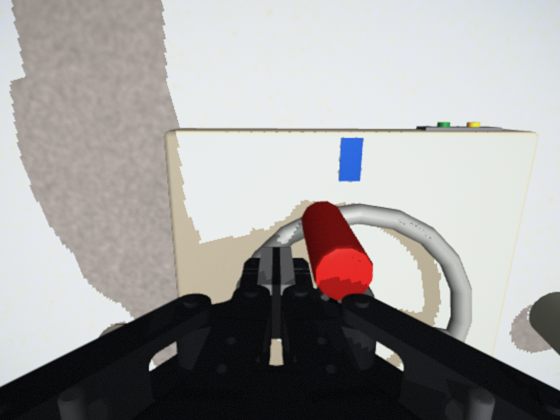

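```bash
cat >>h.py <<'E'
def theta(p): # wheel angle (about full turn) from handle position
    c,s=np.cos(PHI),np.sin(PHI);x,y=np.array([[c,s],[-s,c]])@(np.array(p)[:2]-A);return np.arctan2(y,-x),np.hypot(x,y)
E
python3 - <<'E'
from h import *
Z=.11
for th in (-.2,-.12,-.08):
    ctrl.movel(np.r_[push_pos(th),Z],max_speed=.03)
    f=cam("wrist");b=blobs(*f);print(th,b['red'],theta(b['red'][2]),theta(b['blue'][2]))
# back off and look from the first viewpoint
ctrl.movel(np.r_[push_pos(-.08,.02),Z],max_speed=.06);p=push_pos(-.08,.02)
ctrl.movel(np.r_[p,.2]);ctrl.movep(np.r_[F(.03,0),.27],Q)
f=cam("wrist");b=blobs(*f);cv2.imwrite("pics/w5.png",f[0]);print(b,get_state()['time'])
h,r,bl=[b[k][2][:2] for k in("hub","red","blue")]
an=lambda v:np.arctan2(v[1],-v[0]);print("theta rel pointer",an(r-h)-an(bl-h),np.hypot(*(r-h)))
E
```

```text
-0.2 (array([339.8, 273.3]), np.int32(2725), array([0.4301, 0.0227, 0.135 ]), array([0.4299, 0.0224, 0.1352])) (np.float64(-0.23051120834351566), np.float64(0.0729055553438831)) (np.float64(-0.0006227025530430272), np.float64(0.09637141692431425))
-0.12 (array([339.8, 275.8]), np.int32(2449), array([0.4294, 0.0286, 0.135 ]), array([0.4291, 0.0284, 0.1352])) (np.float64(-0.15033559483681516), np.float64(0.07376964145229391)) (np.float64(-0.0008464340027254408), np.float64(0.09646906239826322))
-0.08 (array([339.4, 276.9]), np.int32(2322), array([0.4292, 0.0313, 0.135 ]), array([0.4289, 0.031 , 0.1352])) (np.float64(-0.11420626040138007), np.float64(0.07420060646652422)) (np.float64(-0.0006227025530430272), np.float64(0.09637141692431425))
{'red': (array([268.5,  69.3]), np.int32(763), array([0.4347, 0.0315, 0.135 ]), array([0.4347, 0.0315, 0.1354])), 'blue': (array([277.6,  46.6]), np.int32(253), array([0.4048, 0.0457, 0.0355]), array([0.4047, 0.0459, 0.0365])), 'hub': (array([276.8, 150.4]), np.int32(755), array([0.5031, 0.023 , 0.073 ]), array([0.503 , 0.023 , 0.0736]))} 25.875
theta rel pointer -0.1033122546404753 0.06892611986757997
```

View pics/w5.png

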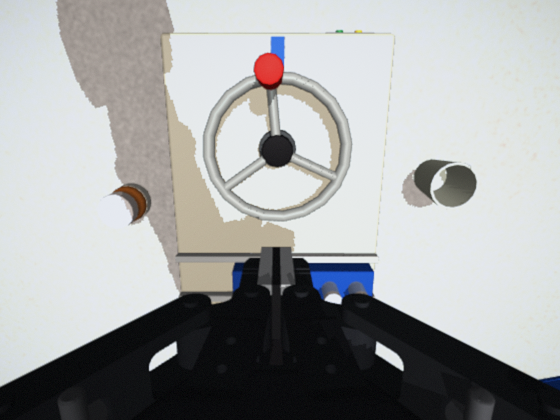

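```bash
python3 - <<'E'
from h import *
Z=.11
p=push_pos(-.08,.02);ctrl.movep(np.r_[p,.2],Q);ctrl.movel(np.r_[p,Z])
for th in (-.08,-.03,.0,.012):
    ctrl.movel(np.r_[push_pos(th),Z],max_speed=.025)
ctrl.pause(.3)
p=push_pos(.012,.025);ctrl.movel(np.r_[p,Z],max_speed=.06)
ctrl.movel(np.r_[p,.2]);ctrl.movep(np.r_[F(.03,0),.27],Q)
f=cam("wrist");b=blobs(*f);cv2.imwrite("pics/w6.png",f[0]);print(b,get_state()['time'])
h,r,bl=[b[k][2][:2] for k in("hub","red","blue")]
an=lambda v:np.arctan2(v[1],-v[0]);print(an(r-h),an(bl-h),"rel",an(r-h)-an(bl-h),np.hypot(*(r-h)))
E
```

```text
{'red': (array([276.4,  68.9]), np.int32(771), array([0.4358, 0.0375, 0.135 ]), array([0.4358, 0.0375, 0.1353])), 'blue': (array([277. ,  44.3]), np.int32(203), array([0.4026, 0.0456, 0.0355]), array([0.4028, 0.0456, 0.0366])), 'hub': (array([276.7, 150.4]), np.int32(758), array([0.503, 0.023, 0.073]), array([0.5029, 0.0229, 0.0736]))} 31.2167
0.2125156628538785 0.2214092425560678 rel -0.00889357970218932 0.06874656355047863
```

View pics/w6.png

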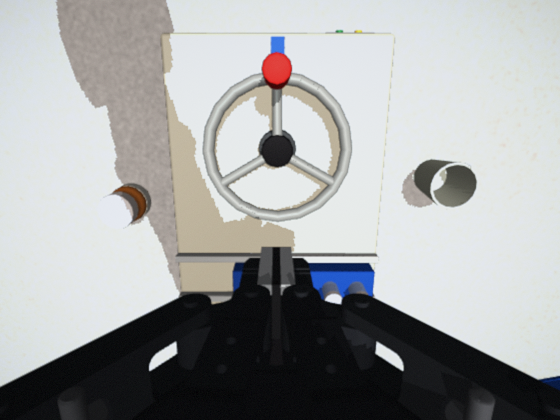

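The handle (276, 69) is in line with the pointer (277, 44) and the hub (277, 150), within about 0.01 rad, and the arm is clear of everything. I'm handing the job in.

```bash
python3 -c "
from station import ticket
print(ticket.close_job())"
```

```text
the job is handed in; nothing more can be done
None
```

The hand wheel was pushed clockwise through one full turn, and the handle is back at the blue pointer to within about 0.01 rad. The job was handed in at about 31 s with the arm clear; in the last picture the feeder, jar and beaker stand where they were.

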